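# Clip the canister shut

### The arm

A 6-joint arm with a two-finger parallel gripper is mounted at the origin on a cart in front of the work surface, level with it; the furniture and walls round the work are solid. World frame = base frame: x ahead of the robot, y to its left, z up, the work surface at z = 0. Lengths are in mm, angles in rad, forces in N, time in s.
With the tool pointing down it reaches from about 300 to 950 mm from the base axis. Payload 3.1 kg.
Tool frame: the origin (TCP) lies midway between the tips of the shut fingers; the grasp point (between the pads) lies 19 mm behind it (manip.hold_point_z is the distance from the TCP to the grasp point, in mm); z points along the fingers, y is the line along which they close (so a half turn about z gives the same grasp; the last joint's range is limited). The gripper opens to 85 mm and grips with 20 to 120 N. Pads are 22 mm wide; open, the fingers measure 114 mm over their backs; the gripper's body (76 mm by 85 mm) begins 54 mm behind the grasp point. The pads swing forward as they close: fully open they stand 13 mm farther back than shut.
Start: joints at [-1.32, 0.308, 1.634, -0, 1.2, -0.07], TCP at [197.052, -593.129, 204.672] pointing down, gripper open.
Joint ranges: [-3.06, 3.06], [-0.79, 1.96], [0.05, 2.63], [-1.19, 4.34], [0.05, 2.64], [-2.94, 2.94]. Speed limits (rad/s): [2.79, 2.79, 3.14, 3.14, 3.14, 3.14].

### API

Orientations are given as a rotation vector (axis times angle).
In Python, from workcell import manip gives the robot as it stands. The module is installed in compiled form; this text tells all that it offers.
- The arm moves only by the tool servo_tool, never from a script. Its argument "plan" is a list of rows, each a list of 7 numbers: the shift along the tool's x, y, z in cm, then the turn, a rotation vector about the tool's x, y, z in rad, then the finger opening in cm, from 0 to 8.54. In form: [[x, y, z, ax, ay, az, jaw], ...]. A call has 1 to 12 rows; each row shifts and turns the commanded pose from where the row before left it, along the tool's axes as they then stand; what a row does not reach is not made up. A row lasts 1/8 s, in which the tool goes at most 62.5 mm and 10.7 degrees, less where a joint would pass 70% of its speed; a pose out of reach is approached as far as the arm can. A call with a gripper value outside its range is refused whole. The fingers move at their own pace and stop on an object; "grip_force" is the grip in N (left out, the last holds). Time passes only in rows, so rows that do not move let the fingers close. It gives the time, the measured TCP pose, the force, the opening and the grip force at its end, in the units of the state.
- manip.sense(): the state, without advancing time (a new reading comes with each control period).
- manip.camera(name): name is "scene" or "top" or "wrist"; returns (picture, depth): 480x640x3 uint8, red, green, blue; 480x640 float32, mm along the optical axis (not along the pixel's ray), 0 where there is no reading.
- manip.camera_model(name): a dict with "fx", "fy", "cx", "cy" (pixels), "xyz" and "orientation" of the camera in the world. Camera axes: x right, y down, z forward; pixel columns grow to the right and rows downward; lengths in mm; the calibration is good to about 2 mm. The wrist camera is an equidistant fisheye: a pixel r from the principal point sees the ray r / f radians off the axis. A picture is of the moment at which its call begins: read the wrist's pose just before it. camera_model takes no time and is no camera call; for the wrist camera it gives the pose at the moment of the call.
- manip.close_job(): hands the job in; it is judged then, once.
The state is a dict: "time_s": time; "joint_pos": joint angles; "qd": joint speeds; "joint_torque": joint torques, N m; "tool_pos": TCP position; "orientation": TCP orientation; "wrist_force": force on the tool from outside, world axes, zero at the start; "ft_torque": the same for the moment, N m; "width": opening from 0.0 (shut) to 1.0 (fully open); "finger_force": force on a finger pad.
Only numpy, scipy, OpenCV 4.12 (cv2) and the standard library are available. Lean on these libraries where they do the work, as an engineer would, in place of code of your own. Each camera call takes 0.05 s, during which the arm holds its last target. There are 200 camera calls.

### The job

Close the stoneware canister on the table: tip its open lid down onto the rubber seal, then swing the wire bail up from the front and over the lid, over the hump of the steel catch on top, until it drops into the groove behind the hump and keeps the lid clamped down by itself; stop when you feel it click in, or it slips off the far side. It is stoneware, so push gently, and leave the other things on the table where they are.

Things in the scene. Friction and masses are not known exactly. Their poses are not given: they have to be found in the camera images.
- canister: White stoneware canister: body 96 mm across up to z 64, neck 71, mouth at z 91 with a springy black rubber seal round it; screwed down on a wooden plate 122x122x12 mm. Origin: centre of the plate's underside on the table; z up, front is -x. All mm below are in this frame. Lid hinge: axis along y at x 46, z 118. The bail turns on ears at y +-52, x 0, z 78.
- lid (a joint): Lid angle (rad): 0 level, positive open; starts open, 1.45 to 1.85, and stays where put (hinge friction 0.06 N m). Let down, it rests on the seal at about 0.085 to 0.115; the seal pushes back 5.5 N m per rad below 0.115. Clamped it reads about 0.035 to 0.065. White disc 76 mm across, 7 thick, top at z 102 when level, with a dome 60 mm across at the foot and 24 mm at its top.
- lid_rim (a point): Point on the lid's upper face at the rim farthest from the hinge (x -38, z 102 when level, 84 mm ahead of the hinge axis and 16 below it). With the lid standing open it is the highest part, about z 200, and dome and catch point backward (+x).
- dome_top (a point): Centre of the flat top of the lid's dome (x 0, z 124 when level). On it a steel catch 20 mm wide along y. Level: from its foot at x -24, z 122 a 35 degree ramp rises back to a round hump at x -1, z 138; then a groove, floor z 135, x 3 to 4.5; then a low rear ridge, a 30 degree slope up to x 7.5, z 136.5. The catch sits up to 6 mm nearer front or back each time; not reported.
- bail (a joint): Angle of the wire bail (rad): 0 straight up over the lid, negative front, positive back; range -1.95 to 0.8. Starts -1.35 to -0.95, standing out to the front; friction keeps it there. In the groove it reads -0.04 to 0.2. Pushing its bar over the hump takes some 5 to 15 N, then it gives way with a click; force rises again at the rear ridge, and pushed over that (8 N or more) it slips off behind.
- bail_bar (a point): Middle of the bail's cross bar: steel wire 5 mm thick, straight along the canister's y for 88 mm, 62 mm from the bail's axis; legs at y +-52. Beside the catch (beyond y +-12) the bar is free for fingers to push.
- pot_red: Bystander: small red colour pot with a pale lid, 57 mm across, 60 mm high; origin under its centre.
- tube_crimson: Bystander: small slim paint tube with a crimson band lying on its back, 117x45x29 mm; origin under its centre.
- bottle_varnish: Bystander: small white bottle 44 mm across, 98 mm high; origin under its centre.
- tube_red: Bystander: small paint tube with a red band lying on its back, 96x51x32 mm; origin under its centre.
- brush_flat: Bystander: flat artist brush, 240x23x12 mm, lying; origin under its centre.
- tape_roll: Bystander: roll of masking tape, 104 mm across, 24 mm high, lying flat; origin under its centre.
Mind the look-alikes: they are no part of the job. Leave any pink look-alike of the canister alone.

How it is judged:
By the outcome, as a careful person would: the job done as asked, in the order asked, and still so for the second after the job is handed in, with the robot touching nothing.
It also fails if it takes over 51 s, if anything falls off the work surface, if the arm or the gripper's body presses on something with over 40 N, if the wrist force passes 120 N, or if a joint passes its speed limit or range.

## Working session

There is one attempt and no reset: what is moved stays moved. The work goes in short steps, Python scripts to look and compute and a tool call to move; the robot and the scene stay as the last step left them, time stands still between calls to the robot, and variables do not carry over. Pictures are saved under pics/ and viewed, at most 13 in all, crops included, and the job is handed in when it is done.

Besides the shell and the picture viewer there is one more tool, called after ">>>" in YAML: its name, and indented under it one key for each argument. servo_tool: Moves the arm, as the interface text tells. Its arguments: {"type":"object","properties":{"plan":{"type":"array","items":{"type":"array","items":{"type":"number"}}},"grip_force":{"type":"number"}},"required":["plan"]}

```bash
mkdir -p pics; cat > h.py <<'E'
import numpy as np, cv2
from scipy.spatial.transform import Rotation as R
from workcell import manip
def cloud(name):
    m=manip.camera_model(name); p,d=manip.camera(name)
    v,u=np.mgrid[0:480,0:640]
    c=np.stack([(u-m['cx'])/m['fx']*d,(v-m['cy'])/m['fy']*d,d],-1)
    o=np.array(m['orientation']); Rm=R.from_rotvec(o).as_matrix() if o.size==3 else o
    return p,d,c@Rm.T+np.array(m['xyz'])
E
python3 - <<'E'
from h import *
for n in ['scene','top']:
    p,d,w=cloud(n); cv2.imwrite(f'pics/{n}0.png',p[:,:,::-1]); np.savez(f'{n}0.npz',p=p,d=d,w=w); print(manip.camera_model(n))
print(manip.sense())
E
```

```text
{'fx': 459.9937766145506, 'fy': 459.9937766145506, 'cx': 320.0554859685283, 'cy': 239.77521139179254, 'xyz': array([110.42505941, 560.04231233, 767.92463042]), 'orientation': array([-0.90695604,  2.48277105, -1.12740176])}
{'fx': 532.9874096455965, 'fy': 532.9874096455965, 'cx': 315.17550611089445, 'cy': 245.4671340500745, 'xyz': array([ 393.2112775 ,   -2.50349979, 1180.29735094]), 'orientation': array([-2.12084269,  2.15669204, -0.12410832])}
{'time_s': 0.1, 'joint_pos': array([-1.31971299e+00,  3.08929447e-01,  1.63508754e+00,  1.70157617e-05,
        1.19972835e+00, -6.96993446e-02]), 'qd': array([-0.00214444, -0.0017029 , -0.00332299, -0.00027881,  0.00044874,
        0.00164098]), 'joint_torque': array([-1.15767332e-03, -4.16409194e+01, -2.77643591e+01, -9.22403342e-05,
        4.06563340e-03, -1.81209151e-05]), 'tool_pos': array([ 196.84216516, -592.32215374,  203.5413571 ]), 'orientation': array([-3.09915368e+00, -5.01374400e-01,  2.81259181e-04]), 'wrist_force': array([0.65591446, 0.18062123, 0.37647895]), 'ft_torque': array([-0.01406524,  0.02402807,  0.00865048]), 'finger_force': 0.0, 'width': 0.9984439493126085}
```

View pics/scene0.png

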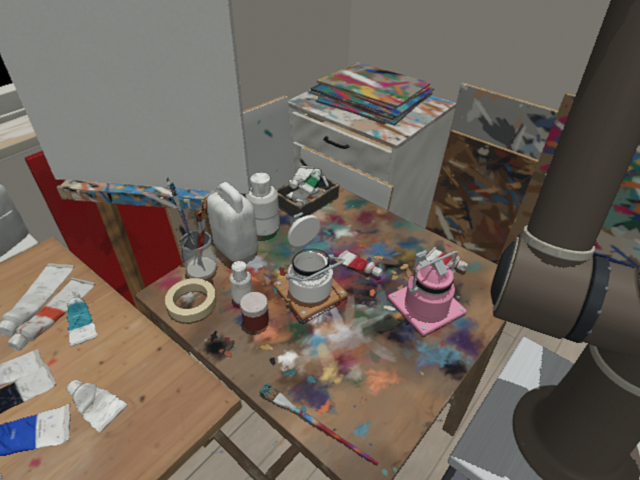

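View pics/top0.png

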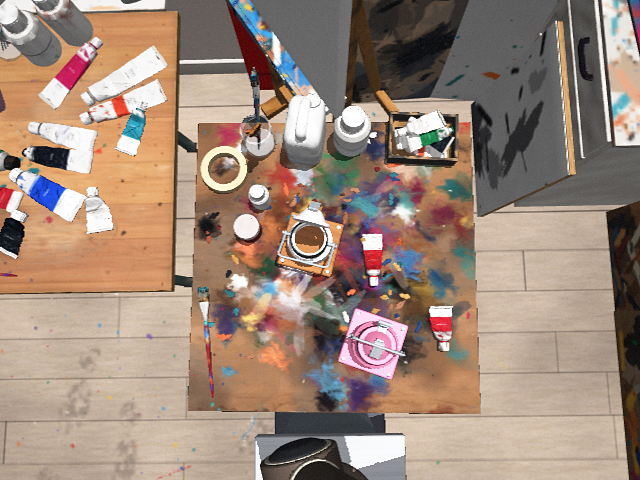

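Scene: white canister at about (310,280), with its lid open to the back and a pink look-alike to the right at (430,300). Top: canister at (309,242), lid at (315,213), bail bar at about (307,268).

```bash
python3 - <<'E'
from h import *
for n,(x,y,ww,hh) in {'scene':(265,200,100,130),'top':(260,190,100,100)}.items():
    f=np.load(f'{n}0.npz'); p=f['p'];w=f['w']
    cv2.imwrite(f'pics/{n}crop.png',cv2.resize(p[y:y+hh,x:x+ww,::-1],None,fx=580//hh,fy=580//hh,interpolation=cv2.INTER_CUBIC))
t=np.load('top0.npz'); w=t['w'];p=t['p'].astype(int)
def pt(u,v,z):
    m=manip.camera_model('top'); o=R.from_rotvec(m['orientation'])
    r=o.apply([(u-m['cx'])/m['fx'],(v-m['cy'])/m['fy'],1]); c=m['xyz']; return c+r*(z-c[2])/r[2]
print(pt(309,241,91))
for n in ['top','scene']:
    f=np.load(f'{n}0.npz'); w=f['w']; p=f['p'].astype(int); c=pt(309,241,91)
    near=np.hypot(w[...,0]-c[0],w[...,1]-c[1])<120
    a=near&(w[...,2]>112)&(w[...,2]<230)
    P=w[a]; P=P[P[:,0]>c[0]+20]
    print(n,'lid n',len(P),P.mean(0),P.min(0),P.max(0)); u,s,v=np.linalg.svd(P-P.mean(0)); print(s/np.sqrt(len(P)),v)
    dk=near&(p.max(2)<70)&(w[...,2]>82)&(w[...,2]<100); Q=w[dk]; v_,u_=np.nonzero(dk)
    print('dark',len(Q),Q.mean(0) if len(Q) else 0, (u_.min(),u_.max(),v_.min(),v_.max()) if len(Q) else 0)
    if len(Q)>5:
        A=np.c_[2*Q[:,:2],np.ones(len(Q))]; s=np.linalg.lstsq(A,(Q[:,:2]**2).sum(1),rcond=None)[0]; print('circ',s[:2],np.sqrt(s[2]+s[0]**2+s[1]**2))
E
```

```text
[555.12101206  33.94854383  91.        ]
top lid n 455 [592.25581695  26.64198666 182.60689698] [575.13509986  -3.81492861 128.61464569] [621.22749448  63.71607314 203.07092518]
[14.56634345 13.14665762 11.12386378] [[ 0.23244307 -0.96791819 -0.09541796]
 [ 0.16023647  0.13487452 -0.97782061]
 [-0.95931981 -0.21199819 -0.18644644]]
dark 33 [557.53526334  42.66067402  96.68589522] (np.int64(290), np.int64(326), np.int64(223), np.int64(257))
circ [558.29413652  34.89953193] 37.704680107109645
scene lid n 697 [586.42053751  32.66840311 167.77672026] [575.18845225  -6.14504615 122.75111402] [623.9806209   63.86260209 201.02784137]
[19.99428366 16.1774997   9.02720926] [[-0.06896646 -0.16888153 -0.98322055]
 [ 0.23073856  0.95614329 -0.18041544]
 [-0.97056857  0.23930951  0.02697433]]
dark 85 [564.25684624  61.19651568  94.93925572] (np.int64(293), np.int64(328), np.int64(250), np.int64(275))
circ [561.70161169  32.40105793] 39.530059261212955
```

View pics/scenecrop.png

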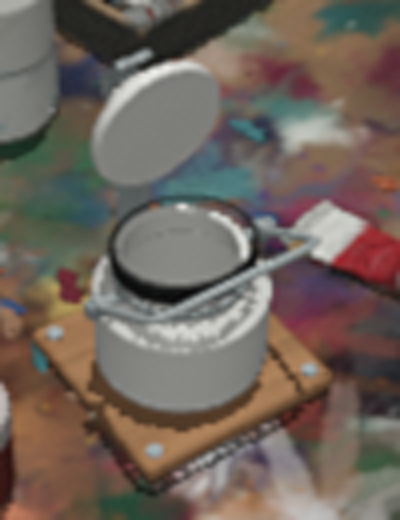

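View pics/topcrop.png

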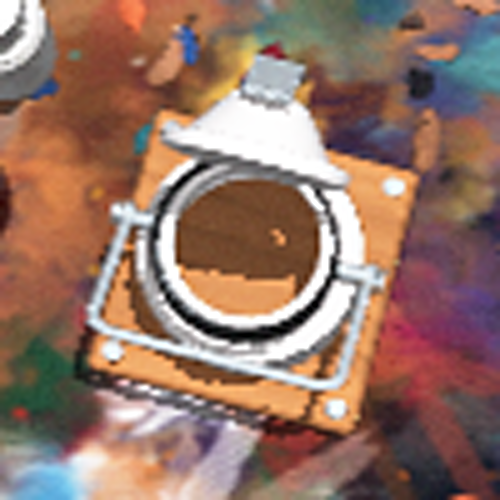

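Scene crop: lid open, bail standing out to the front. Top crop: ears at (125,211) and (375,277), bar ends at (98,328) and (335,383), screws at (393,187), (336,409) and (112,350). These give the yaw.

```bash
cat >> h.py <<'E'
def pt(u,v,z,n='top'):
    m=manip.camera_model(n); o=R.from_rotvec(m['orientation'])
    r=o.apply([(u-m['cx'])/m['fx'],(v-m['cy'])/m['fy'],1]); c=m['xyz']; return c+r*(z-c[2])/r[2]
E
python3 - <<'E'
from h import *
f=lambda X,Y,z:pt(260+(X+.5)/5-.5,190+(Y+.5)/5-.5,z)[:2]
e1,e2=f(125,211,78),f(375,277,78); print('ears',e1,e2,(e1+e2)/2,np.linalg.norm(e1-e2),np.arctan2(-(e1-e2)[0],(e1-e2)[1]))
s1,s2,s3=f(393,187,12),f(336,409,12),f(112,350,12)
print('screws',s1,s2,s3,(s1+s3)/2,np.arctan2(*(s1-s2)[::-1]),np.arctan2(-(s3-s2)[0],(s3-s2)[1]))
c=(s1+s3)/2
# bar: mean over z guesses vs angle
ex=np.array([np.cos(y:=np.arctan2(*(s1-s2)[::-1])),np.sin(y)])
for b in [-1.35,-1.25,-1.15,-1.05,-.95]:
    z=78+62*np.cos(b); m=(f(98,328,z)+f(335,383,z))/2; print(b,z,m,(m-c)@ex, 62*np.sin(b))
# scene-bar
g=lambda X,Y,z:pt(265+(X+.5)/4-.5,200+(Y+.5)/4-.5,z,'scene')[:2]
print('scene screws',g(55,332,12),g(155,450,12),g(288,367,12))
E
```

```text
ears [577.52954101  85.36094624] [547.61777919 -18.95582018] [562.5736601   33.20256303] 108.52051074136565 -0.2792474575587757
screws [597.09951617 -28.74791352] [498.601642    -1.63215528] [526.4459456   96.81943142] [561.77273088  34.03575895] -0.26863842952408756 -0.2756238931472901
-1.35 91.57841459976858 [514.36020878  47.15021644] -49.192811053036074 -60.49484818525286
-1.25 97.54998646850666 [513.69571262  46.87786816] -49.7611874491108 -58.83704640004635
-1.15 103.32622133481776 [513.0529529  46.6144287] -50.31097159780091 -56.5913642961523
-1.05 108.84940496928706 [512.43835186  46.36253027] -50.836670237627 -53.78023998682905
-0.95 114.06435154676078 [511.85805038  46.12468975] -51.33303076155266 -50.431761296941175
scene screws [627.45579872  67.60495716] [528.84554675  94.95268243] [511.81781254   3.37790641]
```

>>> servo_tool:
  plan:
    - [0, 0, -2, 0, 0, 0.148, 3.4]
    - [0, 0, -2, 0, 0, 0.148, 3.4]
    - [0, 0, -2, 0, 0, 0.148, 3.4]
    - [0, 0, -2, 0, 0, 0.148, 3.4]
    - [2, -5, 0, 0, 0, 0, 3.4]
    - [2, -5, 0, 0, 0, 0, 3.4]
    - [2, -5, 0, 0, 0, 0, 3.4]
    - [2, -5, 0, 0, 0, 0, 3.4]
    - [2, -5, 0, 0, 0, 0, 3.4]
    - [2, -5, 0, 0, 0, 0, 3.4]
    - [2, -5, 0, 0, 0, 0, 3.4]
    - [2, -5, 0, 0, 0, 0, 3.4]

```text
time_s: 1.6
tool_pos: [458.9, -248.9, 284.3]
orientation: [-3.113, 0.425, 0.001]
wrist_force: [0.6, -0.5, 0.8]
width: 0.4
finger_force: 0.0
```

```bash
cat >> h.py <<'E'
C=np.array([562.,34,0]); YAW=-.272
CR=R.from_euler('z',YAW)
def st():
    s=manip.sense(); o=R.from_rotvec(s['orientation']); q=CR.inv().apply(s['tool_pos']-C)
    print('t',round(s['time_s'],2),'tcp_can',q.round(1),'F_can',CR.inv().apply(s['wrist_force']).round(1),'T',s['ft_torque'].round(2),'w',round(s['width']*85,1),'rotErr(tool)',(o.inv()*CR*R.from_rotvec([np.pi,0,0])).as_rotvec().round(3))
E
python3 -c "
from h import *
st()"
```

```text
t 1.6 tcp_can [ -23.3 -300.2  284.3] F_can [ 0.7 -0.3  0.8] T [ 0.02  0.02 -0.04] w 34.0 rotErr(tool) [-0.     0.     0.001]
```

>>> servo_tool:
  plan:
    - [2, -5, 0, 0, 0, 0, 3.4]
    - [2, -5, 0, 0, 0, 0, 3.4]
    - [2, -5, 0, 0, 0, 0, 3.4]
    - [2, -5, 0, 0, 0, 0, 3.4]
    - [2, -5, 0, 0, 0, 0, 3.4]
    - [1.5, -4, 0, 0, 0, 0, 3.4]
    - [0, 0, 0, 0, 0, 0, 3.4]
    - [0, 0, 0, 0, 0, 0, 3.4]

```text
time_s: 2.6
tool_pos: [646.2, -2.2, 283.8]
orientation: [3.112, -0.424, -0.003]
wrist_force: [-0.6, 0.6, 0.4]
width: 0.399
finger_force: 0.0
```

```bash
python3 -c "
from h import *
st()
p,d=manip.camera('wrist'); cv2.imwrite('pics/w1.png',p[:,:,::-1])"
```

```text
t 2.6 tcp_can [ 90.8 -12.3 283.8] F_can [-0.8  0.4  0.4] T [-0.03  0.03 -0.01] w 33.9 rotErr(tool) [0.001 0.002 0.001]
```

View pics/w1.png

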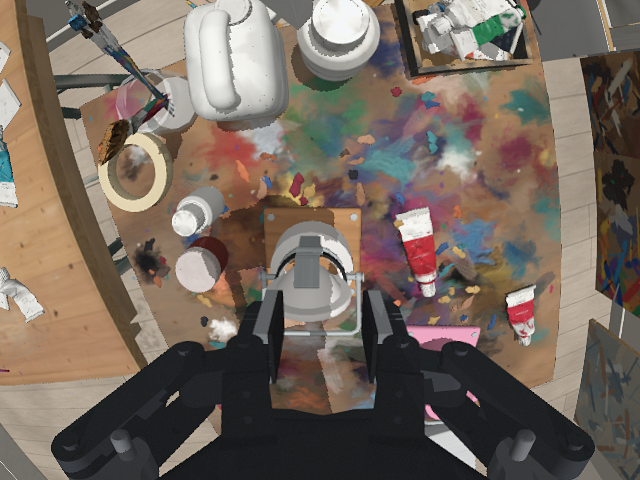

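Wrist view: canister aligned with the tool (bail legs vertical in the picture), catch at (312,250) centred between the fingers. I'll shift y and descend behind the lid.

>>> servo_tool:
  plan:
    - [0.4, -1.2, 0, 0, 0, 0, 3.4]
    - [0, 0, -0.1, 0, 0, 0, 3.4]
    - [0, 0, 2, 0, 0, 0, 3.4]
    - [0, 0, 2.5, 0, 0, 0, 3.4]
    - [0, 0, 2.5, 0, 0, 0, 3.4]
    - [0, 0, 2, 0, 0, 0, 3.4]
    - [0, 0, 1.2, 0, 0, 0, 3.4]
    - [0, 0, 0, 0, 0, 0, 3.4]

```text
time_s: 3.65
tool_pos: [653.1, 8.4, 182.2]
orientation: [3.113, -0.425, -0.004]
wrist_force: [0.1, -0.5, 0.7]
width: 0.398
finger_force: 0.0
```

```bash
python3 - <<'E'
from h import *
st()
# waypoints: TCP (x,z) for lid angle th
tz=3
for th in [1.57,1.4,1.2,1.0,.8,.6,.45,.3,.2,.1]:
    x=46-71*np.cos(th)-16*np.sin(th); z=118+71*np.sin(th)-16*np.cos(th)
    sh=5+11*0; k=np.clip((1.2-th)/1.1,0,1)
    print(th, round(x+11-16*k,1), round(z-tz+6*k,1))
E
```

```text
t 3.65 tcp_can [ 94.6  -0.2 182.2] F_can [ 0.3 -0.4  0.7] T [ 0.07 -0.01 -0.02] w 33.9 rotErr(tool) [0.001 0.002 0.001]
1.57 40.9 186.0
1.4 29.2 182.2
1.2 16.4 175.4
1.0 2.3 167.2
0.8 -9.8 157.0
0.6 -19.4 145.2
0.45 -24.8 135.6
0.3 -28.6 125.6
0.2 -30.3 118.9
0.1 -31.2 112.2
```

>>> servo_tool:
  plan:
    - [-1.3, 0, 0, 0, 0, 0, 3.4]
    - [-1.3, 0, 0, 0, 0, 0, 3.4]
    - [-1.0, 0, 0, 0, 0, 0, 3.4]
    - [-0.9, 0, 0, 0, 0, 0, 3.4]
    - [-0.9, 0, 0, 0, 0, 0, 3.4]
    - [-0.6, 0, 0, 0, 0, 0, 3.4]
    - [-0.6, 0, 0.1, 0, 0, 0, 3.4]
    - [-0.6, 0, 0.3, 0, 0, 0, 3.4]
    - [-0.7, 0, 0.4, 0, 0, 0, 3.4]
    - [-0.7, 0, 0.4, 0, 0, 0, 3.4]
    - [-0.7, 0, 0.4, 0, 0, 0, 3.4]

```text
time_s: 5.03
tool_pos: [563.7, 33.5, 167.2]
orientation: [3.113, -0.425, -0.001]
wrist_force: [-0.2, -0.1, -0.7]
width: 0.397
finger_force: 0.0
```

```bash
python3 - <<'E'
from h import *
st()
p,d,w=cloud('scene'); q=CR.inv().apply((w-C).reshape(-1,3)).reshape(w.shape)
a=(abs(q[...,1])<40)&(q[...,0]>-60)&(q[...,0]<70)&(q[...,2]>105)&(q[...,2]<230)&(p.min(2)>120)
print(a.sum(),q[a].min(0),q[a].max(0))
cv2.imwrite('pics/s1.png',cv2.resize(p[160:340,210:410,::-1],None,fx=3,fy=3))
E
```

```text
t 5.03 tcp_can [  1.8   0.  167.2] F_can [-0.2 -0.2 -0.7] T [-0.03 -0.04  0.07] w 33.7 rotErr(tool) [0.    0.    0.001]
593 [-53.21030563 -39.87631775 111.15437303] [ 55.07998584  37.61805054 229.10874703]
```

View pics/s1.png

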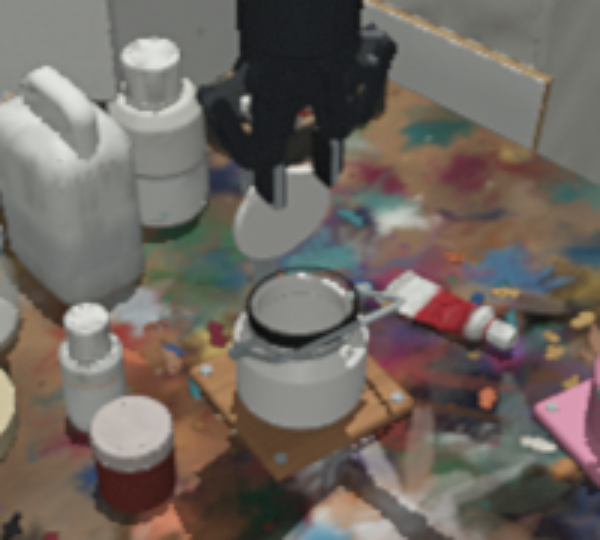

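The lid has not moved: it is still centred at (283,213), and the fingertips at (275,200) stand in front of it. They must have gone over its top edge, so I'll check the heights.

```bash
python3 - <<'E'
from h import *
st()
p,d,w=cloud('scene'); q=CR.inv().apply((w-C).reshape(-1,3)).reshape(w.shape)
L=lambda X,Y:(int(160+Y/3),int(210+X/3))
for X,Y in [(266,190),(270,200),(279,190),(279,203),(335,170),(336,185),(310,175),(310,190),(285,230),(250,225),(325,195),(260,250),(300,240)]:
    r=L(X,Y); print((X,Y),p[r],q[r].round(0))
p,d=manip.camera('wrist'); cv2.imwrite('pics/w2.png',p[:,:,::-1])
E
```

```text
t 5.08 tcp_can [ 3.000e-01 -1.000e-01  1.665e+02] F_can [-1.6  0.2 -0.8] T [0.01 0.03 0.03] w 33.5 rotErr(tool) [0.001 0.003 0.001]
(266, 190) [25 27 29] [ -3.  30. 214.]
(270, 200) [22 24 27] [ -6.  27. 208.]
(279, 190) [ 99 103 104] [-10.  24. 217.]
(279, 203) [ 96 100 102] [ -7.  21. 203.]
(335, 170) [77 80 82] [ -9. -19. 214.]
(336, 185) [105 105 106] [ -7. -23. 199.]
(310, 175) [138 138 135] [ 19. -19. 190.]
(310, 190) [132 132 129] [ 19. -19. 177.]
(285, 230) [132 132 129] [ 21.  -1. 150.]
(250, 225) [133 134 130] [ 20.  28. 167.]
(325, 195) [133 134 131] [ 20. -32. 166.]
(260, 250) [132 132 129] [ 23.  20. 139.]
(300, 240) [115 115 118] [ 23. -15. 130.]
```

View pics/w2.png

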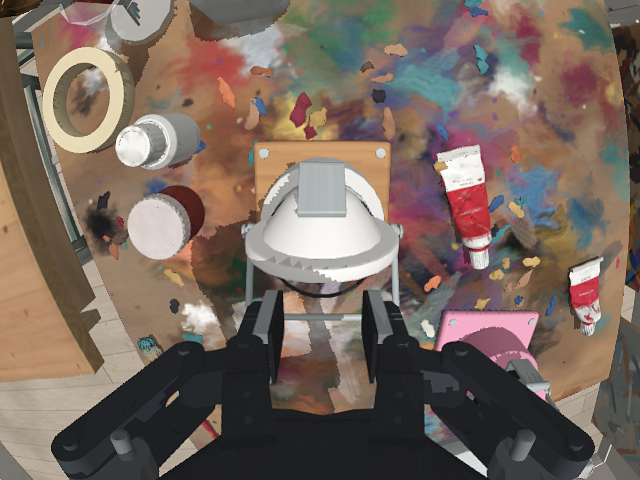

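```bash
python3 - <<'E'
from h import *
for n in ['scene','top']:
    p,d,w=cloud(n); q=CR.inv().apply((w-C).reshape(-1,3)); a=(q[:,0]>-30)&(q[:,0]<12)&(q[:,2]>145)&(abs(q[:,1])<45); Q=q[a]
    print(n,len(Q))
    for s in (1,-1):
        S=Q[Q[:,1]*s>5]; S=S[S[:,2].argsort()][:60:6]; print(S.round(0).tolist())
st()
E
```

```text
scene 5415
[[1.0, 21.0, 196.0], [-6.0, 23.0, 201.0], [-4.0, 26.0, 204.0], [-7.0, 19.0, 205.0], [-3.0, 28.0, 206.0], [-7.0, 19.0, 207.0], [-3.0, 23.0, 209.0], [-0.0, 29.0, 210.0], [7.0, 28.0, 212.0], [-5.0, 23.0, 213.0]]
[[8.0, -19.0, 195.0], [-3.0, -18.0, 198.0], [-5.0, -24.0, 199.0], [6.0, -19.0, 202.0], [-4.0, -18.0, 203.0], [-7.0, -20.0, 204.0], [-4.0, -29.0, 206.0], [-7.0, -20.0, 207.0], [6.0, -18.0, 210.0], [-2.0, -31.0, 211.0]]
top 3193
[[-11.0, 41.0, 243.0], [-10.0, 42.0, 257.0], [-9.0, 40.0, 264.0], [-8.0, 43.0, 270.0], [-29.0, 20.0, 334.0], [-21.0, 28.0, 366.0], [-25.0, 25.0, 367.0], [-25.0, 23.0, 369.0], [-20.0, 28.0, 370.0], [-28.0, 18.0, 401.0]]
[[-9.0, -20.0, 200.0], [-9.0, -22.0, 217.0], [-6.0, -31.0, 245.0], [-10.0, -29.0, 247.0], [-5.0, -38.0, 249.0], [-11.0, -44.0, 251.0], [-5.0, -40.0, 252.0], [-10.0, -42.0, 252.0], [-9.0, -29.0, 258.0], [-15.0, -25.0, 268.0]]
t 5.28 tcp_can [2.700e+00 1.000e-01 1.679e+02] F_can [0.2 1.  0.6] T [-0.01  0.   -0.04] w 33.8 rotErr(tool) [-0.    -0.001  0.001]
```

The fingertips really sit about 30 mm above the reported TCP height at this opening (tips at z 198, TCP at 167). I'll use that offset: go back over the lid, then lower.

>>> servo_tool:
  plan:
    - [0, 0, -2, 0, 0, 0, 3.4]
    - [0, 0, -2, 0, 0, 0, 3.4]
    - [1, 0, 0, 0, 0, 0, 3.4]
    - [2.5, 0, 0, 0, 0, 0, 3.4]
    - [2.5, 0, 0, 0, 0, 0, 3.4]
    - [2.3, 0, 0, 0, 0, 0, 3.4]
    - [1.0, 0, 0, 0, 0, 0, 3.4]
    - [0, 0, 1.5, 0, 0, 0, 3.4]
    - [0, 0, 1.5, 0, 0, 0, 3.4]
    - [0, 0, 1.4, 0, 0, 0, 3.4]
    - [0, 0, 0.8, 0, 0, 0, 3.4]
    - [0, 0, 0, 0, 0, 0, 3.4]

```text
time_s: 6.78
tool_pos: [653.0, 8.6, 154.5]
orientation: [3.113, -0.424, -0.003]
wrist_force: [0.7, 0.4, -0.7]
width: 0.398
finger_force: 0.0
```

```bash
cat >> h.py <<'E'
def tips(x0,zmin=100,n='scene'):
    p,d,w=cloud(n); q=CR.inv().apply((w-C).reshape(-1,3)); pm=p.reshape(-1,3).max(1)
    a=(abs(q[:,0]-x0)<14)&(q[:,2]>zmin)&(abs(q[:,1])<45)&(pm<115); Q=q[a]
    for s in (1,-1):
        S=Q[Q[:,1]*s>5]; S=S[S[:,2].argsort()][:40:5]; print(S.round(0).tolist())
E
python3 - <<'E'
from h import *
st(); tips(95,150)
E
```

```text
t 6.78 tcp_can [ 94.5   0.  154.5] F_can [ 0.6  0.6 -0.7] T [ 0.03 -0.05  0.01] w 33.8 rotErr(tool) [0.    0.002 0.001]
[[88.0, 22.0, 184.0], [86.0, 20.0, 187.0], [85.0, 21.0, 190.0], [96.0, 28.0, 191.0], [98.0, 27.0, 193.0], [90.0, 27.0, 195.0], [89.0, 30.0, 196.0], [85.0, 20.0, 197.0]]
[[90.0, -19.0, 184.0], [86.0, -19.0, 186.0], [97.0, -18.0, 187.0], [88.0, -20.0, 189.0], [96.0, -18.0, 190.0], [101.0, -18.0, 193.0], [94.0, -19.0, 194.0], [87.0, -20.0, 195.0]]
```

>>> servo_tool:
  plan:
    - [-1.3, 0, 0, 0, 0, 0, 3.4]
    - [-1.3, 0, 0, 0, 0, 0, 3.4]
    - [-1.0, 0, 0, 0, 0, 0, 3.4]
    - [-0.9, 0, 0, 0, 0, 0, 3.4]
    - [-0.9, 0, 0, 0, 0, 0, 3.4]
    - [-0.6, 0, 0, 0, 0, 0, 3.4]
    - [-0.6, 0, 0.1, 0, 0, 0, 3.4]
    - [-0.6, 0, 0.3, 0, 0, 0, 3.4]

```text
time_s: 7.82
tool_pos: [584.7, 27.8, 152.0]
orientation: [-3.113, 0.425, -0.001]
wrist_force: [0.1, 0.3, 1.5]
width: 0.395
finger_force: 0.8
```

```bash
cat >> h.py <<'E'
def lid():
    p,d,w=cloud('scene'); q=CR.inv().apply((w-C).reshape(-1,3)); pm=p.reshape(-1,3).astype(int)
    a=(abs(q[:,0])<70)&(abs(q[:,1])<36)&(q[:,2]>104)&(q[:,2]<200)&(pm.min(1)>120); Q=q[a]
    print('lid',len(Q),'min',Q.min(0).round(0),'max',Q.max(0).round(0)); 
    if len(Q)>10:
        k=np.polyfit(Q[:,2],Q[:,0],1); print('slope angle',np.pi/2+np.arctan(k[0]),'std',np.std(Q[:,0]-np.polyval(k,Q[:,2])))
E
python3 - <<'E'
from h import *
st(); lid()
E
```

```text
t 7.83 tcp_can [ 23.5   0.2 152. ] F_can [0.1 0.3 1.5] T [ 0.04 -0.01 -0.01] w 33.5 rotErr(tool) [-0.    -0.001  0.001]
lid 567 min [-54. -35. 111.] max [ 32.  36. 195.]
slope angle 1.781672244087397 std 14.88634457551882
```

>>> servo_tool:
  plan:
    - [-0.7, 0, 0.3, 0, 0, 0, 3.4]
    - [-0.7, 0, 0.4, 0, 0, 0, 3.4]
    - [-0.7, 0, 0.4, 0, 0, 0, 3.4]
    - [-0.6, 0, 0.5, 0, 0, 0, 3.4]
    - [-0.6, 0, 0.5, 0, 0, 0, 3.4]
    - [-0.5, 0, 0.6, 0, 0, 0, 3.4]
    - [-0.5, 0, 0.6, 0, 0, 0, 3.4]

```text
time_s: 8.75
tool_pos: [542.7, 39.4, 118.2]
orientation: [-3.113, 0.425, 0.0]
wrist_force: [0.7, 0.9, 0.6]
width: 0.399
finger_force: 0.1
```

```bash
python3 - <<'E'
from h import *
st(); lid()
p,d=manip.camera('scene'); cv2.imwrite('pics/s2.png',cv2.resize(p[160:340,210:410,::-1],None,fx=3,fy=3))
E
```

```text
t 8.75 tcp_can [-20.    0.  118.2] F_can [0.5 1.1 0.6] T [-0.02 -0.05 -0.02] w 33.9 rotErr(tool) [0.    0.    0.001]
lid 322 min [-53. -36. 111.] max [ 51.  36. 200.]
slope angle 0.9670889064905658 std 19.980920010470523
```

View pics/s2.png

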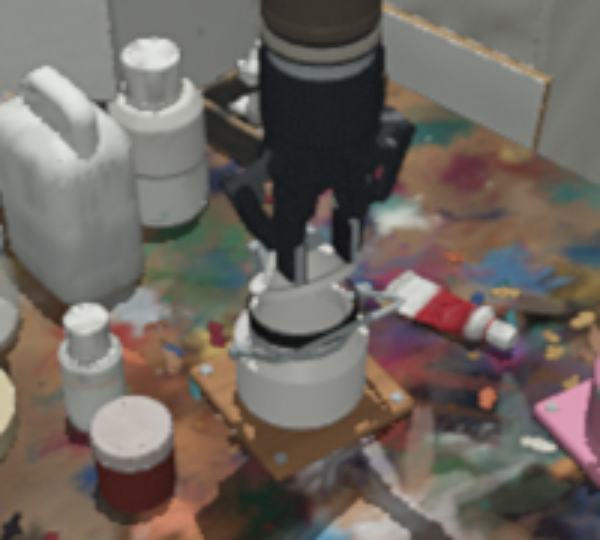

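The lid is now about 0.6 rad open, rim near (310,290), with the fingers pressing on its top. I'll continue down.

>>> servo_tool:
  plan:
    - [-0.3, 0, 0.5, 0, 0, 0, 3.4]
    - [-0.2, 0, 0.5, 0, 0, 0, 3.4]
    - [-0.2, 0, 0.5, 0, 0, 0, 3.4]
    - [-0.2, 0, 0.5, 0, 0, 0, 3.4]
    - [-0.1, 0, 0.4, 0, 0, 0, 3.4]
    - [-0.1, 0, 0.3, 0, 0, 0, 3.4]
    - [0, 0, 0.2, 0, 0, 0, 3.4]

```text
time_s: 9.72
tool_pos: [532.4, 42.3, 89.5]
orientation: [-3.113, 0.425, 0.0]
wrist_force: [-0.5, -0.1, 0.2]
width: 0.399
finger_force: 0.1
```

```bash
python3 - <<'E'
from h import *
st()
E
```

```text
t 9.72 tcp_can [-30.8   0.   89.5] F_can [-0.4 -0.2  0.2] T [0.04 0.08 0.01] w 33.9 rotErr(tool) [0.    0.    0.001]
```

>>> servo_tool:
  plan:
    - [0, 0, 0.2, 0, 0, 0, 3.4]
    - [0, 0, 0.2, 0, 0, 0, 3.4]
    - [0, 0, 0.2, 0, 0, 0, 3.4]

```text
time_s: 10.1
tool_pos: [532.7, 42.2, 83.7]
orientation: [-3.113, 0.425, -0.001]
wrist_force: [0.3, 1.0, 1.3]
width: 0.398
finger_force: 0.7
```

>>> servo_tool:
  plan:
    - [0, 0, 0.1, 0, 0, 0, 3.4]
    - [0, 0, 0.1, 0, 0, 0, 3.4]

```text
time_s: 10.35
tool_pos: [532.9, 42.2, 82.1]
orientation: [-3.113, 0.425, -0.001]
wrist_force: [-0.6, 1.2, 4.0]
width: 0.398
finger_force: 1.3
```

>>> servo_tool:
  plan:
    - [0, 0, 0.1, 0, 0, 0, 3.4]
    - [0, 0, 0.1, 0, 0, 0, 3.4]

```text
time_s: 10.6
tool_pos: [533.0, 42.2, 80.2]
orientation: [-3.113, 0.425, -0.002]
wrist_force: [-0.9, -0.4, 5.2]
width: 0.394
finger_force: 2.1
```

```bash
python3 - <<'E'
from h import *
st(); lid()
E
```

```text
t 10.6 tcp_can [-30.1   0.1  80.2] F_can [-0.8 -0.6  5.2] T [ 0.01  0.12 -0.05] w 33.5 rotErr(tool) [-0.    -0.001  0.001]
lid 232 min [-55. -36. 104.] max [ 48.  36. 174.]
slope angle 1.228740333423648 std 19.264496731420472
```

The lid is on the seal: 5 N reaction with the tips at about z 110. I'll retreat up and forward, then measure the bail and lid.

>>> servo_tool:
  plan:
    - [0, 0, -1.0, 0, 0, 0, 3.4]
    - [0, 0, -2, 0, 0, 0, 3.4]
    - [0, 0, -2, 0, 0, 0, 3.4]
    - [0, 0, -2, 0, 0, 0, 3.4]
    - [-2, 0, -0.5, 0, 0, 0, 3.4]
    - [-3, 0, 0, 0, 0, 0, 3.4]
    - [-1, 0, 0, 0, 0, 0, 3.4]
    - [0, 0, 0, 0, 0, 0, 3.4]

```text
time_s: 11.65
tool_pos: [474.6, 58.3, 154.7]
orientation: [3.113, -0.424, 0.001]
wrist_force: [0.5, 0.4, 0.1]
width: 0.4
finger_force: 0.0
```

```bash
python3 - <<'E'
from h import *
st()
for n in ['scene','top']:
    p,d,w=cloud(n); q=CR.inv().apply((w-C).reshape(-1,3)); pm=p.reshape(-1,3).astype(int)
    a=(q[:,0]>-70)&(q[:,0]<-42)&(abs(q[:,1])<40)&(q[:,2]>88)&(q[:,2]<130); Q=q[a]
    print(n,'bar',len(Q),np.median(Q,0).round(1),Q.std(0).round(1))
    if len(Q)>8: print('yaw slope',np.polyfit(Q[:,1],Q[:,0],1))
    b=(abs(q[:,0])<42)&(abs(q[:,1])<36)&(q[:,2]>95)&(q[:,2]<170); Q=q[b]
    for lo in range(-42,42,6):
        S=Q[(Q[:,0]>lo)&(Q[:,0]<=lo+6)&(abs(Q[:,1])<10)]
        if len(S): print(lo+3,len(S),S[:,2].mean().round(1),S[:,2].max().round(1))
p,d=manip.camera('scene'); cv2.imwrite('pics/s3.png',cv2.resize(p[200:340,240:400,::-1],None,fx=4,fy=4))
E
```

```text
t 11.65 tcp_can [-90.7  -0.  154.7] F_can [0.4 0.5 0.1] T [-0.02 -0.05 -0.  ] w 34.0 rotErr(tool) [ 0.    -0.001  0.001]
scene bar 87 [-51.6   3.4 113.6] [ 1.4 23.1  1.5]
yaw slope [-4.99013147e-03 -5.14469850e+01]
-39 28 105.1 113.0
-33 28 109.3 112.7
-27 46 116.9 132.9
-21 65 124.7 137.7
-15 37 133.1 139.8
-9 37 136.8 145.0
-3 28 139.8 144.7
3 20 137.7 143.1
9 13 134.0 141.1
15 1 127.2 127.2
21 4 120.3 122.2
27 2 108.1 108.3
33 9 105.4 107.4
39 46 110.8 120.6
top bar 0 [nan nan nan] [nan nan nan]
-9 2 140.8 141.6
-3 3 144.1 146.7
3 3 141.5 142.8
9 2 137.7 138.2
15 6 123.9 127.9
21 7 115.6 123.2
27 13 107.3 110.1
33 26 106.0 111.0
39 39 113.5 126.1
  return _methods._mean(a, axis=axis, dtype=dtype,
  ret = um.true_divide(
  ret = _var(a, axis=axis, dtype=dtype, out=out, ddof=ddof,
  arrmean = um.true_divide(arrmean, div, out=arrmean,
  ret = um.true_divide(
```

View pics/s3.png

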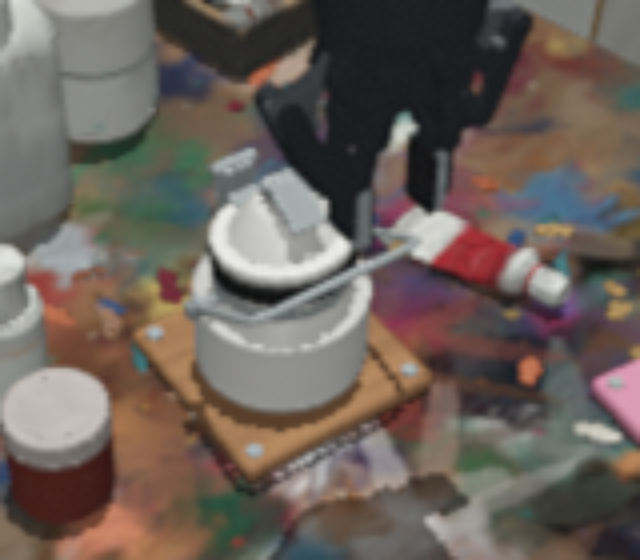

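Lid down on the seal, bail at about -0.97 rad. Now I'll lower in front of the bar and push it along its arc.

>>> servo_tool:
  plan:
    - [0, 0, 2, 0, 0, 0, 3.4]
    - [0, 0, 2, 0, 0, 0, 3.4]
    - [0, 0, 2, 0, 0, 0, 3.4]
    - [0, 0, 1.5, 0, 0, 0, 3.4]
    - [0.2, 0, 0.4, 0, 0, 0, 3.4]
    - [1, 0, 0, 0, 0, 0, 3.4]
    - [1, 0, 0, 0, 0, 0, 3.4]
    - [0.7, 0, -0.2, 0, 0, 0, 3.4]
    - [0.5, 0, -0.5, 0, 0, 0, 3.4]
    - [0.4, 0, -0.4, 0, 0, 0, 3.4]
    - [0.5, 0, -0.4, 0, 0, 0, 3.4]

```text
time_s: 13.18
tool_pos: [516.5, 46.7, 91.2]
orientation: [-3.113, 0.425, -0.001]
wrist_force: [-1.3, 0.4, -0.2]
width: 0.398
finger_force: 0.2
```

```bash
python3 - <<'E'
from h import *
st()
E
```

```text
t 13.18 tcp_can [-47.3   0.   91.2] F_can [-1.3  0.1 -0.2] T [ 0.03  0.1  -0.  ] w 33.8 rotErr(tool) [-0.    -0.     0.001]
```

>>> servo_tool:
  plan:
    - [0.5, 0, -0.3, 0, 0, 0, 3.4]
    - [0.4, 0, -0.2, 0, 0, 0, 3.4]
    - [0.4, 0, -0.2, 0, 0, 0, 3.4]
    - [0.3, 0, -0.1, 0, 0, 0, 3.4]
    - [0, 0, 0, 0, 0, 0, 3.4]

```text
time_s: 13.8
tool_pos: [531.7, 42.4, 98.6]
orientation: [3.113, -0.425, 0.0]
wrist_force: [-0.0, 0.1, 0.5]
width: 0.398
finger_force: 0.1
```

```bash
python3 - <<'E'
from h import *
st(); 
p,d,w=cloud('scene'); q=CR.inv().apply((w-C).reshape(-1,3)); a=(q[:,0]>-45)&(q[:,0]<10)&(abs(q[:,1])>32)&(abs(q[:,1])<45)&(q[:,2]>125)&(q[:,2]<150); print(a.sum(),np.median(q[a],0))
cv2.imwrite('pics/s4.png',cv2.resize(p[190:330,230:390,::-1],None,fx=4,fy=4))
E
```

```text
t 13.8 tcp_can [-31.4  -0.   98.6] F_can [-0.1  0.1  0.5] T [0.03 0.04 0.02] w 33.8 rotErr(tool) [ 0.    -0.     0.001]
18 [-17.58229547  39.50786619 139.71121739]
```

View pics/s4.png

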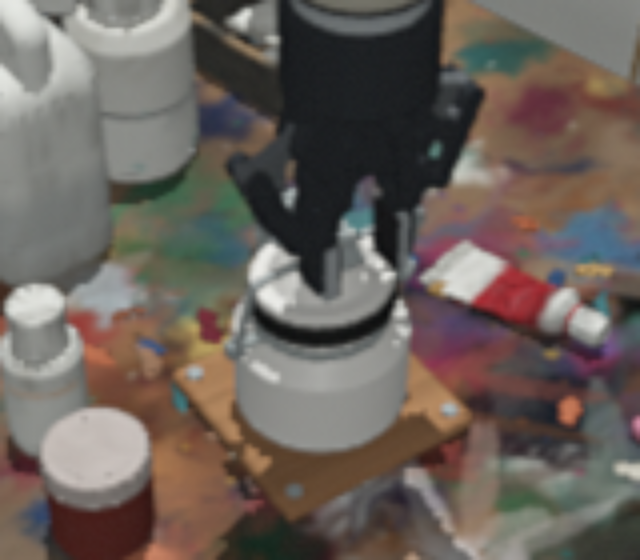

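The bar moves with the fingers (at about x -18). Now small steps with force checks.

>>> servo_tool:
  plan:
    - [0.2, 0, -0.05, 0, 0, 0, 3.4]
    - [0.2, 0, -0.05, 0, 0, 0, 3.4]

```text
time_s: 14.1
tool_pos: [534.4, 41.6, 99.4]
orientation: [-3.113, 0.425, 0.004]
wrist_force: [-3.4, -0.1, 1.1]
width: 0.401
finger_force: 1.6
```

>>> servo_tool:
  plan:
    - [0.2, 0, -0.05, 0, 0, 0, 3.4]
    - [0.1, 0, -0.05, 0, 0, 0, 3.4]

```text
time_s: 14.35
tool_pos: [537.0, 40.9, 100.1]
orientation: [-3.113, 0.425, 0.005]
wrist_force: [-5.2, 1.7, 0.0]
width: 0.398
finger_force: 2.4
```

>>> servo_tool:
  plan:
    - [0.1, 0, 0, 0, 0, 0, 3.4]
    - [0.1, 0, 0, 0, 0, 0, 3.4]

```text
time_s: 14.6
tool_pos: [538.3, 40.4, 100.1]
orientation: [-3.113, 0.425, 0.007]
wrist_force: [-7.2, 2.3, 2.2]
width: 0.399
finger_force: 3.4
```

>>> servo_tool:
  plan:
    - [0.1, 0, 0, 0, 0, 0, 3.4]

```text
time_s: 14.72
tool_pos: [538.8, 40.3, 100.0]
orientation: [-3.113, 0.425, 0.008]
wrist_force: [-6.8, 1.9, 2.1]
width: 0.397
finger_force: 3.8
```

>>> servo_tool:
  plan:
    - [0.1, 0, 0, 0, 0, 0, 3.4]

```text
time_s: 14.85
tool_pos: [539.3, 40.1, 99.9]
orientation: [-3.113, 0.425, 0.01]
wrist_force: [-7.3, 2.9, 2.5]
width: 0.398
finger_force: 4.2
```

>>> servo_tool:
  plan:
    - [0.1, 0, 0, 0, 0, 0, 3.4]

```text
time_s: 14.98
tool_pos: [539.7, 39.9, 99.7]
orientation: [-3.113, 0.425, 0.012]
wrist_force: [-9.0, 3.0, 2.6]
width: 0.401
finger_force: 4.6
```

>>> servo_tool:
  plan:
    - [0.1, 0, 0, 0, 0, 0, 3.4]

```text
time_s: 15.1
tool_pos: [540.0, 39.7, 99.5]
orientation: [3.113, -0.425, -0.014]
wrist_force: [-9.5, 3.0, 2.5]
width: 0.398
finger_force: 5.0
```

>>> servo_tool:
  plan:
    - [0.1, 0, 0, 0, 0, 0, 3.4]

```text
time_s: 15.22
tool_pos: [540.3, 39.6, 99.3]
orientation: [-3.113, 0.425, 0.017]
wrist_force: [-10.9, 2.9, 2.9]
width: 0.397
finger_force: 5.7
```

>>> servo_tool:
  plan:
    - [0.1, 0, 0, 0, 0, 0, 3.4]

```text
time_s: 15.35
tool_pos: [540.5, 39.5, 99.0]
orientation: [-3.113, 0.425, 0.019]
wrist_force: [-12.0, 4.3, 3.9]
width: 0.394
finger_force: 6.3
```

```bash
python3 - <<'E'
from h import *
st()
E
```

```text
t 15.35 tcp_can [-22.2  -0.5  99. ] F_can [-12.7   1.    3.9] T [0.6  1.91 0.06] w 33.5 rotErr(tool) [0.002 0.012 0.001]
```

>>> servo_tool:
  plan:
    - [0.1, 0, 0, 0, 0, 0, 3.4]

```text
time_s: 15.48
tool_pos: [541.8, 39.1, 99.0]
orientation: [3.113, -0.425, -0.018]
wrist_force: [-8.3, 2.7, 1.9]
width: 0.399
finger_force: 3.9
```

>>> servo_tool:
  plan:
    - [0.1, 0, 0, 0, 0, 0, 3.4]

```text
time_s: 15.6
tool_pos: [548.8, 37.8, 100.6]
orientation: [3.113, -0.424, 0.004]
wrist_force: [0.5, -0.4, 0.8]
width: 0.401
finger_force: 0.0
```

```bash
python3 - <<'E'
from h import *
st()
p,d,w=cloud('scene'); q=CR.inv().apply((w-C).reshape(-1,3)); a=(q[:,0]>-45)&(q[:,0]<10)&(abs(q[:,1])>32)&(abs(q[:,1])<45)&(q[:,2]>128)&(q[:,2]<150); print(a.sum(),np.median(q[a],0)); tips(-21,118); 
cv2.imwrite('pics/s5.png',cv2.resize(p[220:290,270:350,::-1],None,fx=8,fy=8,interpolation=cv2.INTER_CUBIC))
E
```

```text
t 15.6 tcp_can [-1.370e+01  1.000e-01  1.006e+02] F_can [ 0.6 -0.3  0.8] T [ 0.02 -0.03  0.03] w 34.1 rotErr(tool) [-0.    -0.002  0.001]
17 [  1.70269401  38.79241777 141.45700345]
[[-24.0, 7.0, 127.0], [-21.0, 5.0, 130.0], [-20.0, 9.0, 131.0], [-18.0, 22.0, 134.0], [-22.0, 18.0, 135.0], [-15.0, 21.0, 136.0], [-9.0, 7.0, 138.0], [-12.0, 9.0, 139.0]]
[[-25.0, -9.0, 128.0], [-22.0, -6.0, 130.0], [-22.0, -9.0, 131.0], [-21.0, -22.0, 132.0], [-12.0, -6.0, 133.0], [-8.0, -8.0, 135.0], [-20.0, -17.0, 137.0], [-18.0, -19.0, 137.0]]
```

View pics/s5.png

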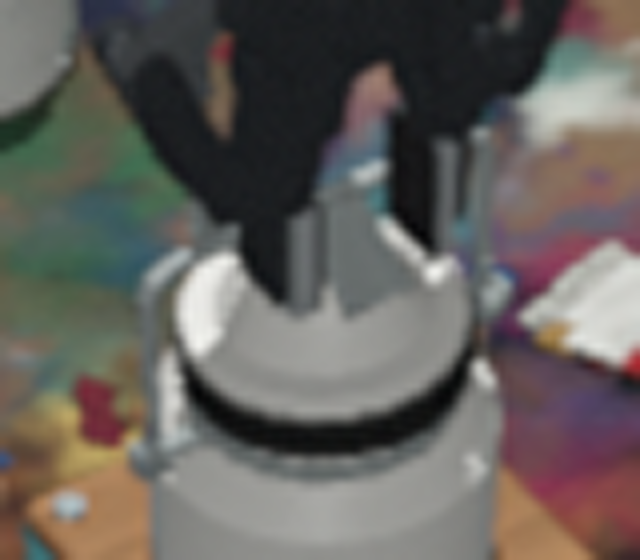

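Click felt: the force fell from 12 N to 0 and the bar now stands at x about 2, behind the hump. I'll retreat forward and up.

>>> servo_tool:
  plan:
    - [-0.6, 0, 0, 0, 0, 0, 3.4]
    - [-1.5, 0, 0, 0, 0, 0, 3.4]
    - [-2.5, 0, -1, 0, 0, 0, 3.4]
    - [-3, 0, -3, 0, 0, 0, 3.4]
    - [-3, 0, -3, 0, 0, 0, 3.4]
    - [-3, 0, -2, 0, 0, 0, 3.4]
    - [0, 0, 0, 0, 0, 0, 3.4]

```text
time_s: 16.58
tool_pos: [416.0, 75.0, 192.0]
orientation: [-3.112, 0.422, -0.005]
wrist_force: [-0.7, 0.2, 0.1]
width: 0.393
finger_force: 0.0
```

```bash
python3 - <<'E'
from h import *
st()
for n in ['scene','top']:
    p,d,w=cloud(n); q=CR.inv().apply((w-C).reshape(-1,3))
    a=(abs(q[:,0])<25)&(abs(q[:,1])>14)&(abs(q[:,1])<43)&(q[:,2]>132)&(q[:,2]<150); print(n,a.sum(),np.median(q[a],0))
    if n=='scene':
        Q=q[(abs(q[:,1])<8)]
        for lo in range(-27,15,4):
            S=Q[(Q[:,0]>lo)&(Q[:,0]<=lo+4)&(Q[:,2]>115)&(Q[:,2]<160)]
            if len(S): print(lo+2,len(S),S[:,2].mean().round(1),S[:,2].max().round(1))
        cv2.imwrite('pics/s6.png',cv2.resize(p[215:295,260:360,::-1],None,fx=7,fy=7,interpolation=cv2.INTER_CUBIC))
E
```

```text
t 16.57 tcp_can [-151.6    0.2  192. ] F_can [-0.7  0.   0.1] T [-0.07 -0.05  0.04] w 33.4 rotErr(tool) [-0.001 -0.003  0.002]
scene 64 [  1.40652678  16.42214771 142.23061845]
-25 16 127.8 131.8
-21 33 124.2 133.9
-17 21 130.2 136.6
-13 15 132.9 138.6
-9 19 136.5 141.3
-5 19 139.2 143.2
-1 12 138.3 142.9
3 13 140.7 143.3
7 3 130.6 140.2
11 4 125.7 126.9
top 74 [  0.40594652 -14.31294106 142.68091584]
```

View pics/s6.png

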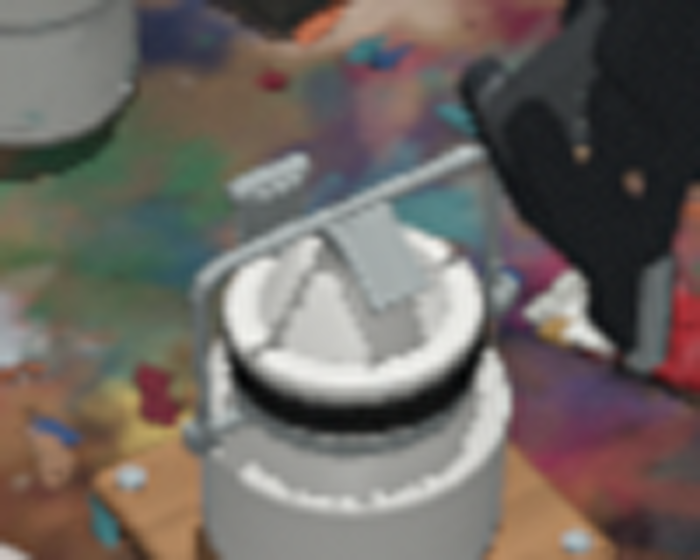

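The bar lies behind the hump, straight across at bail angle about 0.02, and it holds with the robot clear.

```bash
python3 -c "
from workcell import manip
print(manip.close_job())"
```

```text
the job is handed in; nothing more can be done
None
```

The canister is closed: the lid is down on the seal and the bail clicked into the groove behind the hump, where it held on its own once the arm was clear; handed in at about 17 s of the 51 s allowed.

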